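# Test the display-case alarm under its dust cover

### The arm

A 6-joint arm with a two-finger parallel gripper is mounted at the origin on the work surface. World frame = base frame: x ahead of the robot, y to its left, z up, the work surface at z = 0. Lengths are in m, angles in rad, forces in N, time in s.
With the tool pointing down it reaches from about 0.375 to 0.975 m from the base axis. Payload 3.8 kg.
Tool frame: the origin (TCP) lies at the very end of the fingers, on their centre line; the grasp point (between the pads) lies 19 mm behind it; z points along the fingers, y is the line along which they close (so a half turn about z gives the same grasp; the last joint's range is limited). The gripper opens to 85 mm and grips with 20 to 120 N. Pads are 22 mm wide; open, the fingers measure 114 mm over their backs; the gripper's body (76 mm by 85 mm) begins 54 mm behind the grasp point. The pads swing forward as they close: fully open they stand 13 mm farther back than shut.
Start: joints at [-1.296, 0.264, 1.604, -0, 1.274, -0.037], TCP at [0.207, -0.642, 0.21] pointing down, gripper open.
Joint ranges: [-2.63, 2.63], [-0.94, 2.18], [0.31, 2.57], [-1.31, 4.45], [0, 2.66], [-2.55, 2.55]. Speed limits (rad/s): [2.57, 2.57, 3.14, 3.14, 3.14, 3.14].

### API

Orientations are given as a rotation vector (axis times angle).
In Python, from workcell import read_state, read_camera, calibration, finish_job gives the robot as it stands.
- The arm moves only by the tool step_arm, never from a script. Its argument "commands" is a list of rows, each an object of numbers: "fingers": the gripper's target within -1 to 1 (shut at 1, half-way at 0, fully open at -1); "dx", "dy", "dz": the shift along the tool's x, y, z in m; "roll": the turn about the tool's z in degrees. In form: [{"fingers": .., "dx": .., "dy": .., "dz": .., "roll": ..}, ...]. A call has 1 to 8 rows; each row is the pose to reach, as a shift and turn from the pose commanded when the call began, along the tool's axes at that moment; what a row does not reach only later rows make up. A row lasts 1/8 s, in which the tool goes at most 62.5 mm and 10.7 degrees, less where a joint would pass 70% of its speed; a pose out of reach is approached as far as the arm can. A call with a gripper value outside its range is refused whole. The fingers move at their own pace and stop on an object; "squeeze" is the grip in N (left out, the last holds). Time passes only in rows, so rows that repeat a pose let the fingers close. It gives the time, the measured TCP pose, the force, the opening and the grip force at its end, in the units of the state.
- read_state(): the state, without advancing time (a new reading comes with each control period).
- read_camera(name): name is "scene" or "top"; returns (picture, depth): 384x512x3 uint8, blue, green, red; 384x512 float32, m along the optical axis (not along the pixel's ray), 0 where there is no reading.
- calibration(name): a dict with "intrinsics" (3x3 intrinsics, pixels), "k1" (the pictures are not rectified: a ray, as slopes to the right and down, at radius r is drawn at 1 + k1 r^2 times it, then the intrinsics apply), "world_to_cam" (4x4, takes a point from world to camera coordinates). Camera axes: x right, y up, looking along -z (the intrinsics and any distortion apply to the point x, -y, -z); pixel columns grow to the right and rows downward; lengths in m; the calibration is good to about 2 mm. A picture is of the moment at which its call begins. calibration takes no time and is no camera call.
- finish_job(): hands the job in; it is judged then, once.
The state is a dict: "time": time; "q": joint angles; "joint_vel": joint speeds; "joint_torque": joint torques, N m; "tool_pos": TCP position; "tcp_rot": TCP orientation; "wrist_force": force on the tool from outside, world axes, zero at the start; "torque": the same for the moment, N m; "width": opening from 0.0 (shut) to 1.0 (fully open); "grip_force": force on a finger pad.
Only numpy, scipy, OpenCV 4.12 (cv2) and the standard library are available. Lean on these libraries where they do the work, as an engineer would, in place of code of your own. Each camera call takes 0.05 s, during which the arm holds its last target. There are 200 camera calls.

### The job

Test the display-case alarm: on the control box whose black dust cover has the yellow ridge, slide the cover fully aside, press the red button under it right down and hold it for a second, then slide the cover fully shut again. The wooden index box stands in the cover's way: first move it clear, leaving it standing on the desk, so that the cover does not run into it. Leave the control box with the blue ridge, the camera, the folios and the wooden head as they are.

Things in the scene. Friction and masses are not known exactly. Their poses are not given: they have to be found in the camera images.
- alarm: Pale-grey control box, fixed to the desk, 120 mm (its x) by 130 mm (its y) by 50 mm tall. Origin: centre of its underside on the desk; z up. Its dust cover slides towards its own +y. This one has a yellow ridge on its cover and a red button. It may stand left or right of the blue one. Inside is an open well 96 mm (x) by 106 mm (y), its floor 18 mm above the desk, with the button in it; its rim is 50 mm above the desk.
- alarm_cover (a joint): Travel in m of the alarm's dust cover towards the control box's +y: 0 fully shut (a stop), 0.085 fully open (a stop). It stays where it is left; about 2 N moves it. The cover is a black plate 104 mm (x) by 110 mm (y), 5 mm thick, from 50.5 to 55.5 mm above the desk, centred on the box when shut. Open, it sticks out past the box's +y side, to 140 mm from the box's centre, so this strip of 104 mm width must be free.
- alarm_ridge (a point): Middle of the yellow ridge that stands on the middle of the alarm's cover: 60 mm long (box's x), 12 mm thick (box's y), 30 mm tall, from 55.5 to 85.5 mm above the desk; this point is 70.5 mm above the desk. Push it sideways, or pinch it.
- alarm_button (a joint): Travel in m of the red button: 0 released, 0.006 fully down. It springs back; fully down takes about 5 N.
- alarm_button_top (a point): Centre of the top of the round red button (38 mm diameter), 40 mm above the desk when released, 12 mm from the control box's centre towards its -y. It presses straight down and lies under the cover when that is shut.
- index_box_center (a point): Centre (half-way up) of the loose closed wooden card-index box: 140 mm (its x) by 64 mm (its y) by 75 mm tall, 0.4 to 0.9 kg, with a brass label holder on each end. It stands on the desk close beside the alarm's +y side, in the way of the cover, roughly parallel to the control box. It slides when pushed low.
- climate: Pale-grey control box, fixed to the desk, 120 mm (its x) by 130 mm (its y) by 50 mm tall. Origin: centre of its underside on the desk; z up. Its dust cover slides towards its own +y. Same build as the alarm but with a blue ridge and a green button; to be left alone.
- climate_cover (a joint): Travel in m of the blue-ridged cover, 0 shut; to be left as it is.
- camera: Small black camera with a silver top, loose, 58 mm (its x, the lens looks to -x) by 70 mm (y) by 60 mm tall (a knob to 64). Origin: under its body, on the desk; it spans x -35 to +23 mm. To be left alone. It stands either just in front of the alarm or just behind it, out of the index box's way.
- folios: Two thick bound folios, green under red, lying on each other: 72 mm (x) by 200 mm (y) by 58 mm tall, loose, heavy. Origin: centre of the underside. To be left alone. They lie on the other side of the alarm from the camera, and there they bar the index box's way.
- head: Carved wooden head, 160 mm tall, 86 mm wide, loose. Origin: centre of its foot, on the desk. To be left alone.
Not all that is in view belongs to the job. Leave any pink or turquoise look-alike of the alarm alone.

How it is judged:
By the outcome, as a careful person would: the job done as asked, in the order asked, and still so for the second after the job is handed in, with the robot touching nothing.
It also fails if it takes over 61 s, if anything falls off the work surface, if the arm or the gripper's body presses on something with over 40 N, if the wrist force passes 120 N, or if a joint passes its speed limit or range.

## Working session

There is one attempt and no reset: what is moved stays moved. The work goes in short steps, Python scripts to look and compute and a tool call to move; the robot and the scene stay as the last step left them, time stands still between calls to the robot, and variables do not carry over. Pictures are saved under pics/ and viewed, at most 10 in all, crops included, and the job is handed in when it is done.

Besides the shell and the picture viewer there is one more tool, called after ">>>" as name(argument=value, ...), one argument or row to a line, values as JSON. step_arm: Moves the arm, as the interface text tells. Its arguments: {"type":"object","properties":{"commands":{"type":"array","items":{"type":"object","properties":{"fingers":{"type":"number"},"dx":{"type":"number"},"dy":{"type":"number"},"dz":{"type":"number"},"roll":{"type":"number"}}}},"squeeze":{"type":"number"}},"required":["commands"]}

```bash
mkdir -p pics
cat > h.py <<'E'
import numpy as np, cv2
from workcell import *
def snap(n,f=None):
    im,d=read_camera(n)
    if f: cv2.imwrite('pics/'+f,im)
    return im,d
def pts(n,uv,z=None,d=None):
    """pixels -> world, on plane z or by depth"""
    c=calibration(n);K=np.array(c['intrinsics']);T=np.linalg.inv(np.array(c['world_to_cam']))
    uv=np.atleast_2d(np.array(uv,float));s=np.c_[(uv[:,0]-K[0,2])/K[0,0],(uv[:,1]-K[1,2])/K[1,1]]
    r=s.copy()
    for _ in range(20): r=s/(1+c['k1']*(r**2).sum(1,keepdims=True))
    w=np.c_[r[:,0],-r[:,1],-np.ones(len(r))]@T[:3,:3].T;o=T[:3,3]
    t=(z-o[2])/w[:,2] if d is None else d
    return o+w*np.reshape(t,(-1,1))
def cloud(n,d):
    v,u=np.mgrid[:384,:512]
    return pts(n,np.c_[u.ravel(),v.ravel()],d=d.ravel()).reshape(384,512,3)
E
python3 - <<'E'
from h import *
a,_=snap('top','t0.png');b,_=snap('scene','s0.png')
print(calibration('top'));print(read_state())
E
```

```text
{'intrinsics': array([[423.06512755,   0.        , 256.69472455],
       [  0.        , 423.06512755, 194.12992312],
       [  0.        ,   0.        ,   1.        ]]), 'k1': -0.05460032265316981, 'world_to_cam': array([[ 0.02229437, -0.99971401,  0.00865243, -0.12041811],
       [ 0.97987599,  0.02356746,  0.19821105, -0.54499889],
       [-0.19835828,  0.00405932,  0.98012117, -1.08922009],
       [ 0.        ,  0.        ,  0.        ,  1.        ]])}
{'time': 0.1, 'q': array([-1.29591695e+00,  2.64716396e-01,  1.60527610e+00,  8.14116002e-06,
        1.27370579e+00, -3.69165786e-02]), 'joint_vel': array([ 7.51153273e-04, -9.95959228e-06, -2.95673823e-03,  1.53046834e-03,
       -1.51855771e-04, -6.79092843e-04]), 'joint_torque': array([ 2.20202746e-04, -5.16703677e+01, -3.68588948e+01, -3.95728762e-05,
        6.34130789e-03, -3.67201062e-05]), 'tool_pos': array([ 0.20686171, -0.64175766,  0.2086397 ]), 'tcp_rot': array([-3.10142725e+00, -4.87457966e-01,  3.80216351e-04]), 'wrist_force': array([ 0.5656369 , -0.22400028, -0.26965755]), 'torque': array([-0.02282964, -0.03281671, -0.01375221]), 'grip_force': 0.0, 'width': 0.9999197928747092}
```

View pics/t0.png

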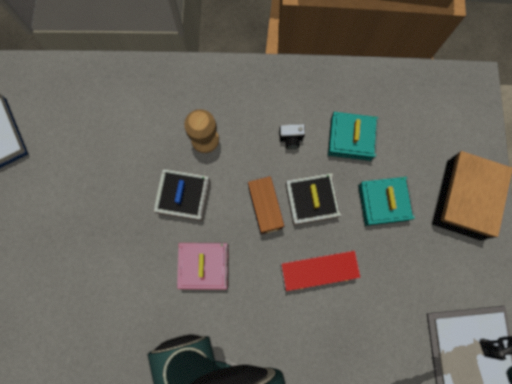

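View pics/s0.png

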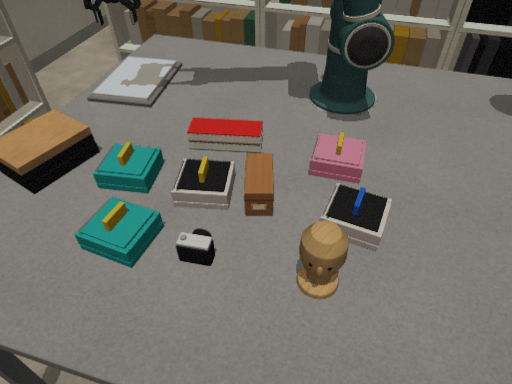

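Top view: the alarm (yellow ridge) is at about (314,198), with the index box at (266,205) on its left (+y). The camera is at (292,132), farther out, and the red folio is at (320,271), nearer the robot. The climate box is at (182,195) and the head at (201,130).

Run:
```python
from h import *
im,d=snap('top');P=cloud('top',d);Z=P[...,2]
def rect(m,n):
    k,l,s,c=cv2.connectedComponentsWithStats(m.astype(np.uint8))
    i=1+np.argmax(s[1:,4]);q=P[l==i]
    r=cv2.minAreaRect((q[:,:2]*1000).astype(np.float32))
    print(n,s[i],np.round(r[0],1),np.round(r[1],1),round(r[2],1),'z',np.round(np.percentile(q[:,2],[5,50,95]),3))
def win(x0,x1,y0,y1):
    w=np.zeros((384,512),bool);w[y0:y1,x0:x1]=1;return w
h=cv2.cvtColor(im,cv2.COLOR_BGR2HSV)
al=win(284,344,165,232); rect(al&(Z>.04)&(Z<.062),'alarm')
rect(al&(Z>.045)&(Z<.06)&(h[...,2]<60),'alarm cover')
rect(al&(h[...,1]>140)&(abs(h[...,0].astype(int)-27)<7)&(Z>.06),'ridge')
rect(win(240,285,170,245)&(Z>.066)&(Z<.085),'index')
rect(win(150,215,165,225)&(Z>.04)&(Z<.062),'climate')
rect(win(270,312,115,155)&(Z>.03),'camera')
rect(win(275,365,245,300)&(Z>.045)&(Z<.07),'folios')
rect(win(180,225,105,155)&(Z>.03),'head')
```

```text
alarm [ 286  174   56   50 1951] [ 542.1 -262.3] [120.8 131.1] 11.2 z [0.047 0.054 0.059]
alarm cover [ 292  177   44   41 1135] [ 542.3 -260.9] [ 98.  103.6] 11.7 z [0.052 0.055 0.059]
ridge [310 185   9  24 136] [ 541.5 -260.2] [60.2 12.3] 11.6 z [0.064 0.084 0.088]
index [ 248  176   36   57 1259] [ 518.9 -131.7] [140.   64.4] 16.0 z [0.071 0.075 0.078]
climate [ 154  169   55   51 1941] [544.8  99.2] [132.3 121. ] 81.0 z [0.047 0.054 0.058]
camera [279 124  26  24 477] [ 718.9 -203.4] [59.  70.3] 5.0 z [0.034 0.056 0.063]
folios [ 281  250   80   41 2127] [ 349.5 -279.8] [ 73.9 202.2] 10.9 z [0.054 0.058 0.061]
head [184 109  33  36 905] [545.9 -37.2] [462.   83.1] 26.5 z [0.102 0.143 0.158]
```

```bash
cat >> h.py <<'E'
from scipy.spatial.transform import Rotation as R
C=np.array([.542,-.2613]);YAW=np.radians(11.4)
ex=np.array([np.cos(YAW),np.sin(YAW)]);ey=np.array([-ex[1],ex[0]])
def go(x,y,z,ang=None):
    """ang: world direction (deg) of tool y, mod 180"""
    s=read_state();M=R.from_rotvec(s['tcp_rot']).as_matrix()
    d=M.T@(np.array([x,y,z])-s['tool_pos']);r=0
    if ang is not None:
        t=[np.cos(np.radians(ang)),np.sin(np.radians(ang)),0]@M
        r=(np.degrees(np.arctan2(-t[0],t[1]))+90)%180-90
    print('t',s['time'],'pos',s['tool_pos'].round(4),'q6',s['q'][5].round(2),'toolY',np.degrees(np.arctan2(M[1,1],M[0,1])).round(1),'tool z',M[:,2].round(3))
    print('dx dy dz',d.round(4),'roll',round(r,1))
E
python3 -c "
from h import *
go(.519,-.132,.16,106)"
```

```text
t 0.15 pos [ 0.2069 -0.6419  0.2088] q6 -0.04 toolY -72.1 tool z [-0.001  0.002 -1.   ]
dx dy dz [ 0.4535 -0.3895  0.0495] roll 1.9
```

>>> step_arm(
  commands=[
    {"fingers": -1,"dx": 0.454,"dy": -0.39,"dz": 0.03,"roll": 2},
    {"fingers": -1,"dx": 0.454,"dy": -0.39,"dz": 0.03,"roll": 2},
    {"fingers": -1,"dx": 0.454,"dy": -0.39,"dz": 0.03,"roll": 2},
    {"fingers": -1,"dx": 0.454,"dy": -0.39,"dz": 0.03,"roll": 2},
    {"fingers": -1,"dx": 0.454,"dy": -0.39,"dz": 0.03,"roll": 2},
    {"fingers": -1,"dx": 0.454,"dy": -0.39,"dz": 0.03,"roll": 2},
    {"fingers": -1,"dx": 0.454,"dy": -0.39,"dz": 0.03,"roll": 2},
    {"fingers": -1,"dx": 0.454,"dy": -0.39,"dz": 0.03,"roll": 2},
  ],
  squeeze=40,
)

```text
time: 1.15
tool_pos: [0.4684, -0.2147, 0.1847]
tcp_rot: [3.111, 0.433, 0.0]
wrist_force: [0.8, -0.6, 0.4]
width: 1.003
grip_force: 0.0
```

>>> step_arm(
  commands=[
    {"fingers": -1},
  ],
)

```text
invalid input
```

```bash
python3 -c "
from h import *
go(.519,-.132,.13,106)"
```

```text
t 1.15 pos [ 0.4684 -0.2147  0.1847] q6 0.82 toolY -74.1 tool z [ 0. -0. -1.]
dx dy dz [ 0.0712 -0.0657  0.0547] roll -0.1
```

>>> step_arm(
  commands=[
    {"fingers": -1,"dx": 0.071,"dy": -0.066,"dz": 0.045,"roll": 0},
    {"fingers": -1,"dx": 0.071,"dy": -0.066,"dz": 0.045,"roll": 0},
    {"fingers": -1,"dx": 0.071,"dy": -0.066,"dz": 0.045,"roll": 0},
    {"fingers": -1,"dx": 0.071,"dy": -0.066,"dz": 0.045,"roll": 0},
  ],
)

```text
time: 1.65
tool_pos: [0.5178, -0.1339, 0.1398]
tcp_rot: [3.111, 0.435, -0.001]
wrist_force: [0.3, -0.5, 0.4]
width: 1.002
grip_force: 0.0
```

```bash
python3 -c "
from h import *
snap('scene','s1.png')
go(.519,-.132,.04,106)"
```

```text
t 1.7 pos [ 0.518  -0.1345  0.1403] q6 0.99 toolY -74.2 tool z [ 0.    -0.001 -1.   ]
dx dy dz [ 0.0017 -0.0022  0.1003] roll -0.2
```

View pics/s1.png

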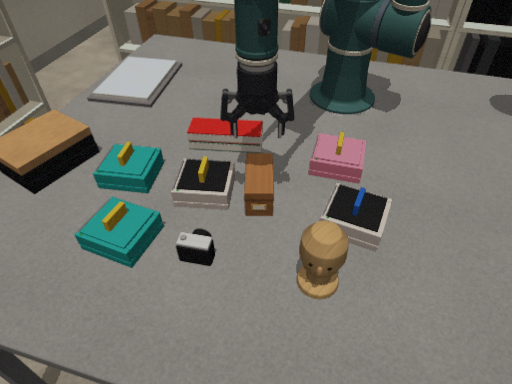

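The gripper hangs at (258,115), lined up across the index box at (259,182). I'll descend and grip.

>>> step_arm(
  commands=[
    {"fingers": -1,"dx": 0.002,"dy": -0.002,"dz": 0.05,"roll": 0},
    {"fingers": -1,"dx": 0.002,"dy": -0.002,"dz": 0.08,"roll": 0},
    {"fingers": -1,"dx": 0.002,"dy": -0.002,"dz": 0.1,"roll": 0},
    {"fingers": -1,"dx": 0.002,"dy": -0.002,"dz": 0.1,"roll": 0},
    {"fingers": 1,"dx": 0.002,"dy": -0.002,"dz": 0.1,"roll": 0},
    {"fingers": 1,"dx": 0.002,"dy": -0.002,"dz": 0.1,"roll": 0},
    {"fingers": 1,"dx": 0.002,"dy": -0.002,"dz": 0.1,"roll": 0},
    {"fingers": 1,"dx": 0.002,"dy": -0.002,"dz": 0.1,"roll": 0},
  ],
)

```text
time: 2.7
tool_pos: [0.5207, -0.1319, 0.042]
tcp_rot: [3.11, 0.433, 0.004]
wrist_force: [-1.8, -0.3, 6.5]
width: 0.73
grip_force: 45.1
```

```bash
python3 -c "
from h import *
s=read_state();print(s['width'],s['grip_force'],s['wrist_force'])
p=s['tool_pos'][:2]+.067*ey
go(p[0],p[1],s['tool_pos'][2],101.4)"
```

```text
0.7295489795116968 45.05685031414032 [-1.83721218 -0.25726226  6.50870515]
t 2.7 pos [ 0.5207 -0.1319  0.042 ] q6 1.0 toolY -74.1 tool z [ 0.003 -0.001 -1.   ]
dx dy dz [ 0.0052 -0.0668 -0.0001] roll 4.5
```

>>> step_arm(
  commands=[
    {"fingers": 1,"dx": 0,"dy": 0,"dz": -0.01,"roll": 0},
    {"fingers": 1,"dx": 0,"dy": 0,"dz": -0.018,"roll": 0},
    {"fingers": 1,"dx": 0.002,"dy": -0.02,"dz": -0.018,"roll": 2},
    {"fingers": 1,"dx": 0.004,"dy": -0.045,"dz": -0.018,"roll": 4},
    {"fingers": 1,"dx": 0.005,"dy": -0.062,"dz": -0.018,"roll": 4.5},
    {"fingers": 1,"dx": 0.005,"dy": -0.067,"dz": -0.018,"roll": 4.5},
    {"fingers": 1,"dx": 0.005,"dy": -0.067,"dz": -0.018,"roll": 4.5},
    {"fingers": 1,"dx": 0.005,"dy": -0.067,"dz": -0.01,"roll": 4.5},
  ],
)

```text
time: 3.7
tool_pos: [0.5072, -0.0661, 0.0505]
tcp_rot: [3.125, 0.311, 0.004]
wrist_force: [0.2, 0.8, -5.3]
width: 0.733
grip_force: 46.4
```

```bash
python3 -c "
from h import *
s=read_state();p=s['tool_pos']
go(p[0],p[1],.042)"
```

```text
t 3.7 pos [ 0.5072 -0.0661  0.0505] q6 1.19 toolY -78.6 tool z [ 0.002 -0.001 -1.   ]
dx dy dz [-0.     -0.      0.0085] roll 0
```

>>> step_arm(
  commands=[
    {"fingers": 1,"dx": 0,"dy": 0,"dz": 0.005,"roll": 0},
    {"fingers": 1,"dx": 0,"dy": 0,"dz": 0.0085,"roll": 0},
    {"fingers": 1,"dx": 0,"dy": 0,"dz": 0.0095,"roll": 0},
    {"fingers": -0.8,"dx": 0,"dy": 0,"dz": 0.0095,"roll": 0},
    {"fingers": -0.8,"dx": 0,"dy": 0,"dz": 0.0095,"roll": 0},
    {"fingers": -0.8,"dx": 0,"dy": 0,"dz": 0.0095,"roll": 0},
    {"fingers": -0.8,"dx": 0,"dy": 0,"dz": -0.04,"roll": 0},
    {"fingers": -0.8,"dx": 0,"dy": 0,"dz": -0.09,"roll": 0},
  ],
)

```text
time: 4.7
tool_pos: [0.5052, -0.0652, 0.1401]
tcp_rot: [-3.126, -0.311, 0.003]
wrist_force: [1.2, 0.2, -0.7]
width: 0.899
grip_force: 0.0
```

```bash
python3 -c "
from h import *
snap('top','t2.png');snap('scene','s2.png')
print(read_state()['wrist_force'])
go(C[0],C[1],.15,101.4)"
```

```text
[0.81123116 0.23926205 1.25970589]
t 4.8 pos [ 0.5111 -0.0663  0.1466] q6 1.2 toolY -78.6 tool z [ 0.012 -0.002 -1.   ]
dx dy dz [-0.0081  0.1973 -0.0026] roll -0.0
```

View pics/s2.png

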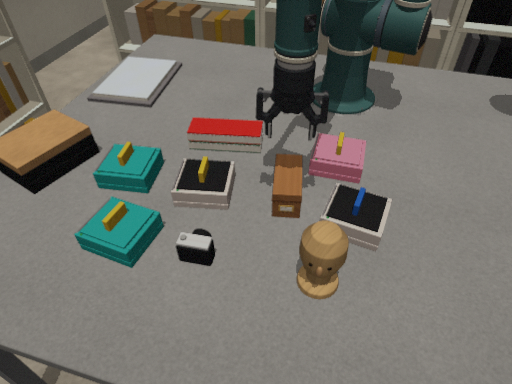

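The index box now stands at (288,185), separate from the alarm at (204,182). Next I'll go to the yellow ridge.

>>> step_arm(
  commands=[
    {"fingers": -0.5,"dx": -0.003,"dy": 0.06,"dz": 0,"roll": 0},
    {"fingers": -0.5,"dx": -0.005,"dy": 0.12,"dz": 0,"roll": 0},
    {"fingers": -0.5,"dx": -0.008,"dy": 0.17,"dz": 0,"roll": 0},
    {"fingers": -0.5,"dx": -0.008,"dy": 0.197,"dz": 0,"roll": 0},
    {"fingers": -0.5,"dx": -0.008,"dy": 0.197,"dz": 0.01,"roll": 0},
    {"fingers": -0.5,"dx": -0.008,"dy": 0.197,"dz": 0.03,"roll": 0},
  ],
)

```text
time: 5.55
tool_pos: [0.5372, -0.2592, 0.1092]
tcp_rot: [-3.126, -0.311, -0.001]
wrist_force: [-0.0, 0.2, -0.4]
width: 0.75
grip_force: 0.0
```

```bash
python3 -c "
from h import *
go(C[0],C[1],.064,101.4)"
```

```text
t 5.55 pos [ 0.5372 -0.2592  0.1092] q6 0.88 toolY -78.6 tool z [ 0.001  0.    -1.   ]
dx dy dz [0.0043 0.003  0.0452] roll -0.0
```

>>> step_arm(
  commands=[
    {"fingers": -0.5,"dx": 0.004,"dy": 0.003,"dz": 0.02,"roll": 0},
    {"fingers": -0.5,"dx": 0.004,"dy": 0.003,"dz": 0.038,"roll": 0},
    {"fingers": -0.5,"dx": 0.004,"dy": 0.003,"dz": 0.044,"roll": 0},
    {"fingers": 1,"dx": 0.004,"dy": 0.003,"dz": 0.044,"roll": 0},
    {"fingers": 1,"dx": 0.004,"dy": 0.003,"dz": 0.044,"roll": 0},
    {"fingers": 1,"dx": 0.004,"dy": 0.003,"dz": 0.044,"roll": 0},
    {"fingers": 1,"dx": 0.004,"dy": 0.003,"dz": 0.044,"roll": 0},
    {"fingers": 1,"dx": 0.004,"dy": 0.003,"dz": 0.044,"roll": 0},
  ],
  squeeze=25,
)

```text
time: 6.55
tool_pos: [0.5415, -0.2623, 0.0662]
tcp_rot: [3.126, 0.311, 0.001]
wrist_force: [0.8, -0.1, -0.3]
width: 0.002
grip_force: 0.0
```

```bash
python3 -c "
from h import *
s=read_state();print(s['width'],s['grip_force'],s['wrist_force'])
p=s['tool_pos'][:2]+.088*ey
go(p[0],p[1],s['tool_pos'][2],101.4)"
```

```text
0.002052238647060395 0.0 [ 0.76302614 -0.11080356 -0.30072419]
t 6.55 pos [ 0.5415 -0.2623  0.0662] q6 0.88 toolY -78.6 tool z [ 0. -0. -1.]
dx dy dz [-0.0001 -0.088  -0.    ] roll -0.0
```

Run:
```python
from h import *
a,_=snap('scene');b,_=snap('top')
k=lambda i,x0,y0:cv2.resize(i[y0:y0+130,x0:x0+130],(400,400))
cv2.imwrite('pics/m3.png',np.hstack([k(a,140,90),k(b,240,130)]))
```

```text
(no output)
```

View pics/m3.png

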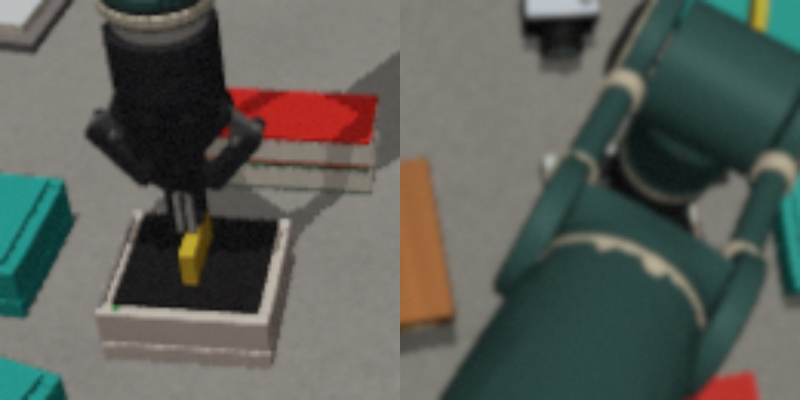

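The fingers are shut behind the ridge and to its -y side (left crop, about (185,225) against the ridge at (195,255)). I'll check this with both cameras.

Run:
```python
from h import *
a,d=snap('scene');h=cv2.cvtColor(a,cv2.COLOR_BGR2HSV);P=cloud('scene',d)
w=np.zeros(d.shape,bool);w[140:200,180:230]=1
m=w&(h[...,1]>140)&(abs(h[...,0].astype(int)-27)<7)
v,u=np.nonzero(m);q=P[m];print('ridge',u.min(),u.max(),v.min(),v.max(),q.min(0),np.median(q,0),q.max(0))
w[:]=0;w[140:166,190:208]=1
m=w&~m&(P[...,2]>.064)&(P[...,2]<.12)
print('other',np.percentile(P[m],[5,50,95],axis=0).round(4),m.sum())
s=read_state()['tool_pos'];c=calibration('scene');p=(c['world_to_cam']@np.r_[s,1])[:3];r=p[:2]*[1,-1]/-p[2]
r=r*(1+c['k1']*(r@r));print('TCP px',c['intrinsics'][:2,:2]@r+c['intrinsics'][:2,2],-p[2])
```

```text
ridge 194 209 159 182 [ 0.49263485 -0.29771833  0.05394431] [ 0.55807988 -0.25489341  0.07458894] [ 0.57189392 -0.24828938  0.08819367]
other [[ 0.5355 -0.2732  0.089 ]
 [ 0.5489 -0.2587  0.1068]
 [ 0.5522 -0.2496  0.1185]] 123
TCP px [202.30096282 170.41454824] 0.8796624894964384
```

Run:
```python
from h import *
a,d=snap('scene');P=cloud('scene',d)
for v in range(150,176,2):
    print(v,[(u,*(P[v,u]*1000).round().astype(int).tolist(),*a[v,u].tolist()) for u in range(192,210,3)])
print(read_state()['q'].round(4), read_state()['width'])
```

```text
150 [(192, 553, -274, 133, 25, 24, 26), (195, 553, -267, 134, 25, 22, 24), (198, 544, -264, 128, 18, 14, 16), (201, 551, -253, 136, 18, 14, 20), (204, 550, -246, 136, 22, 23, 23), (207, 548, -240, 136, 22, 18, 23)]
152 [(192, 414, -354, 3, 115, 120, 124), (195, 552, -268, 128, 26, 25, 25), (198, 548, -262, 126, 49, 50, 52), (201, 552, -253, 131, 29, 25, 25), (204, 545, -250, 126, 15, 12, 16), (207, 398, -316, -1, 74, 78, 78)]
154 [(192, 419, -352, 1, 101, 105, 109), (195, 547, -271, 117, 24, 24, 24), (198, 552, -261, 123, 49, 50, 53), (201, 549, -255, 123, 69, 72, 74), (204, 544, -251, 120, 12, 12, 16), (207, 409, -312, 2, 73, 77, 78)]
156 [(192, 427, -348, 1, 83, 87, 88), (195, 549, -271, 114, 18, 19, 18), (198, 551, -263, 117, 61, 64, 68), (201, 549, -256, 117, 84, 88, 90), (204, 547, -250, 117, 19, 17, 16), (207, 415, -309, 0, 49, 50, 51)]
158 [(192, 435, -345, 1, 82, 87, 88), (195, 547, -273, 105, 22, 23, 21), (198, 551, -263, 111, 70, 74, 75), (201, 550, -256, 112, 84, 89, 91), (204, 545, -251, 109, 22, 24, 23), (207, 516, -259, 84, 21, 43, 52)]
160 [(192, 502, -307, 56, 20, 18,
[... 1031 characters left out ...]
2, 537, -292, 57, 20, 21, 17), (195, 535, -285, 56, 27, 26, 24), (198, 563, -261, 85, 29, 86, 110), (201, 561, -255, 85, 47, 165, 188), (204, 553, -252, 79, 19, 80, 103), (207, 527, -257, 56, 14, 44, 54)]
172 [(192, 544, -289, 57, 30, 31, 28), (195, 541, -282, 56, 28, 28, 28), (198, 570, -258, 86, 52, 152, 173), (201, 565, -253, 83, 51, 167, 187), (204, 554, -252, 74, 14, 62, 81), (207, 533, -255, 55, 15, 27, 36)]
174 [(192, 551, -285, 57, 32, 30, 29), (195, 549, -279, 57, 33, 31, 30), (198, 572, -258, 82, 28, 83, 105), (201, 1137, 57, 647, 24, 93, 118), (204, 556, -252, 70, 17, 64, 80), (207, 541, -252, 57, 28, 31, 33)]
[-0.4925  0.2543  1.8985  0.      0.9889  0.88  ] 0.0007307146922312133
```

The camera shows the closed fingertips about 23 mm higher than the reported TCP, resting just above the ridge. I'll open, go lower in small steps watching the force, and grip again.

>>> step_arm(
  commands=[
    {"fingers": -0.5,"dx": 0,"dy": 0,"dz": -0.004,"roll": 0},
    {"fingers": -0.5,"dx": 0,"dy": 0,"dz": -0.004,"roll": 0},
    {"fingers": -0.5,"dx": 0,"dy": 0,"dz": 0,"roll": 0},
    {"fingers": -0.5,"dx": 0,"dy": 0,"dz": 0.006,"roll": 0},
    {"fingers": -0.5,"dx": 0,"dy": 0,"dz": 0.011,"roll": 0},
    {"fingers": -0.5,"dx": 0,"dy": 0,"dz": 0.011,"roll": 0},
  ],
)

```text
time: 7.5
tool_pos: [0.5407, -0.2618, 0.0538]
tcp_rot: [-3.125, -0.311, 0.002]
wrist_force: [0.3, 0.2, -0.8]
width: 0.746
grip_force: 0.0
```

>>> step_arm(
  commands=[
    {"fingers": -0.5,"dx": 0,"dy": 0,"dz": 0.005,"roll": 0},
    {"fingers": -0.5,"dx": 0,"dy": 0,"dz": 0.01,"roll": 0},
    {"fingers": -0.5,"dx": 0,"dy": 0,"dz": 0.01,"roll": 0},
  ],
)

```text
time: 7.88
tool_pos: [0.5409, -0.262, 0.0442]
tcp_rot: [-3.125, -0.311, 0.002]
wrist_force: [0.1, -0.9, 0.0]
width: 0.75
grip_force: 0.0
```

>>> step_arm(
  commands=[
    {"fingers": 1,"dx": 0,"dy": 0,"dz": 0,"roll": 0},
    {"fingers": 1,"dx": 0,"dy": 0,"dz": 0,"roll": 0},
    {"fingers": 1,"dx": 0,"dy": 0,"dz": 0,"roll": 0},
    {"fingers": 1,"dx": 0,"dy": 0,"dz": 0,"roll": 0},
  ],
)

```text
time: 8.38
tool_pos: [0.5414, -0.2616, 0.0452]
tcp_rot: [-3.125, -0.311, -0.0]
wrist_force: [-0.9, 3.8, 3.6]
width: 0.13
grip_force: 28.7
```

>>> step_arm(
  commands=[
    {"fingers": 1,"dx": 0,"dy": -0.01,"dz": 0,"roll": 0},
    {"fingers": 1,"dx": 0,"dy": -0.025,"dz": 0,"roll": 0},
    {"fingers": 1,"dx": 0,"dy": -0.04,"dz": 0,"roll": 0},
    {"fingers": 1,"dx": 0,"dy": -0.055,"dz": 0,"roll": 0},
    {"fingers": 1,"dx": 0,"dy": -0.07,"dz": 0,"roll": 0},
    {"fingers": 1,"dx": 0,"dy": -0.08,"dz": 0,"roll": 0},
    {"fingers": 1,"dx": 0,"dy": -0.086,"dz": 0,"roll": 0},
    {"fingers": 1,"dx": 0,"dy": -0.087,"dz": 0,"roll": 0},
  ],
)

```text
time: 9.38
tool_pos: [0.5248, -0.1782, 0.0452]
tcp_rot: [3.123, 0.313, 0.002]
wrist_force: [0.7, -8.9, 1.2]
width: 0.134
grip_force: 28.5
```

>>> step_arm(
  commands=[
    {"fingers": 1,"dx": 0,"dy": -0.001,"dz": 0,"roll": 0},
    {"fingers": 1,"dx": 0,"dy": -0.001,"dz": 0,"roll": 0},
  ],
)

```text
time: 9.62
tool_pos: [0.5248, -0.1782, 0.0452]
tcp_rot: [3.122, 0.312, 0.002]
wrist_force: [0.5, -8.8, 1.0]
width: 0.127
grip_force: 28.5
```

```bash
python3 -c "
from h import *
s=read_state();print(s['width'],s['grip_force'],s['wrist_force'],(s['tool_pos'][:2]-C)@ey)
b=C-.012*ey
a,_=snap('scene');cv2.imwrite('pics/s4.png',cv2.resize(a[90:270,130:350],(660,540)))
go(b[0],b[1],.09,101.4)"
```

```text
0.1273348852780805 28.50448876619339 [ 0.51669158 -8.78411583  1.04145878] 0.08487013026370872
t 9.675 pos [ 0.5248 -0.1782  0.0452] q6 1.0 toolY -78.6 tool z [ 0.002 -0.004 -1.   ]
dx dy dz [ 0.0005  0.097  -0.0444] roll -0.0
```

View pics/s4.png

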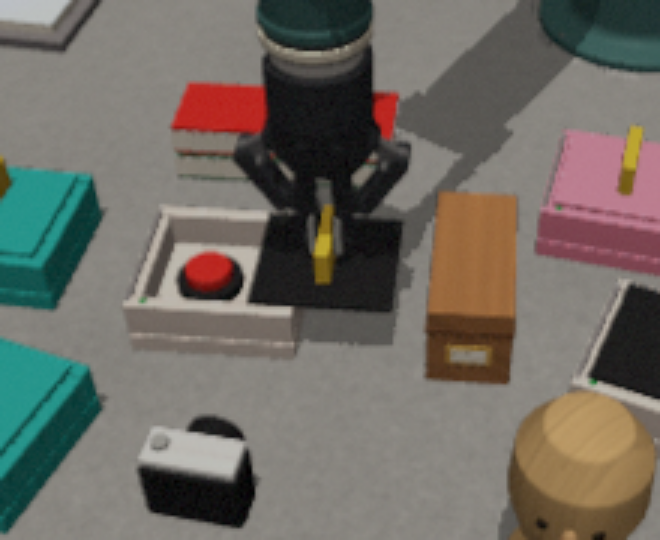

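The cover is at its stop (8.9 N), the red button is exposed at (210,272), and the cover is clear of the index box. Release and go over the button.

>>> step_arm(
  commands=[
    {"fingers": -0.5,"dx": 0,"dy": 0.003,"dz": 0,"roll": 0},
    {"fingers": -0.5,"dx": 0,"dy": 0.003,"dz": 0,"roll": 0},
    {"fingers": -0.5,"dx": 0,"dy": 0.003,"dz": -0.03,"roll": 0},
    {"fingers": -0.5,"dx": 0,"dy": 0.003,"dz": -0.055,"roll": 0},
    {"fingers": 1,"dx": 0,"dy": 0.03,"dz": -0.06,"roll": 0},
    {"fingers": 1,"dx": 0,"dy": 0.07,"dz": -0.06,"roll": 0},
    {"fingers": 1,"dx": 0,"dy": 0.097,"dz": -0.06,"roll": 0},
    {"fingers": 1,"dx": 0,"dy": 0.097,"dz": -0.06,"roll": 0},
  ],
)

```text
time: 10.68
tool_pos: [0.5431, -0.2722, 0.1043]
tcp_rot: [-3.126, -0.307, 0.001]
wrist_force: [0.1, 1.3, -0.9]
width: 0.004
grip_force: 0.0
```

>>> step_arm(
  commands=[
    {"fingers": 1,"dx": 0,"dy": 0,"dz": 0.03,"roll": 0},
    {"fingers": 1,"dx": 0,"dy": 0,"dz": 0.06,"roll": 0},
    {"fingers": 1,"dx": 0,"dy": 0,"dz": 0.072,"roll": 0},
    {"fingers": 1,"dx": 0,"dy": 0,"dz": 0.072,"roll": 0},
  ],
)

```text
time: 11.18
tool_pos: [0.5421, -0.2699, 0.0317]
tcp_rot: [-3.124, -0.311, 0.004]
wrist_force: [-0.5, -0.4, 1.0]
width: -0.002
grip_force: 0.0
```

```bash
python3 -c "
from h import *
s=read_state();print(s['width'],s['wrist_force'])
b=C-.012*ey
go(b[0],b[1],.017,101.4)"
```

```text
-0.0022243425046721407 [-0.51841247 -0.41703148  0.95927783]
t 11.175 pos [ 0.5421 -0.2699  0.0317] q6 0.87 toolY -78.6 tool z [-0.003  0.002 -1.   ]
dx dy dz [0.0016 0.0036 0.0147] roll -0.0
```

>>> step_arm(
  commands=[
    {"fingers": 1,"dx": 0.001,"dy": 0.003,"dz": 0.005,"roll": 0},
    {"fingers": 1,"dx": 0.001,"dy": 0.003,"dz": 0.01,"roll": 0},
    {"fingers": 1,"dx": 0.001,"dy": 0.003,"dz": 0.014,"roll": 0},
    {"fingers": 1,"dx": 0.001,"dy": 0.003,"dz": 0.014,"roll": 0},
  ],
)

```text
time: 11.68
tool_pos: [0.5447, -0.2738, 0.0188]
tcp_rot: [-3.126, -0.311, -0.0]
wrist_force: [-0.7, 0.5, -1.0]
width: -0.003
grip_force: 0.0
```

>>> step_arm(
  commands=[
    {"fingers": 1,"dx": 0,"dy": 0,"dz": 0.002,"roll": 0},
    {"fingers": 1,"dx": 0,"dy": 0,"dz": 0.004,"roll": 0},
    {"fingers": 1,"dx": 0,"dy": 0,"dz": 0.004,"roll": 0},
  ],
)

```text
time: 12.05
tool_pos: [0.5449, -0.2739, 0.0152]
tcp_rot: [3.126, 0.311, 0.001]
wrist_force: [-0.7, 0.4, 3.4]
width: -0.005
grip_force: 1.7
```

>>> step_arm(
  commands=[
    {"fingers": 1,"dx": 0,"dy": 0,"dz": 0.002,"roll": 0},
    {"fingers": 1,"dx": 0,"dy": 0,"dz": 0.003,"roll": 0},
    {"fingers": 1,"dx": 0,"dy": 0,"dz": 0.003,"roll": 0},
  ],
)

```text
time: 12.42
tool_pos: [0.5449, -0.2739, 0.0126]
tcp_rot: [3.126, 0.311, 0.0]
wrist_force: [-2.6, 1.9, 7.8]
width: 0.003
grip_force: 3.8
```

>>> step_arm(
  commands=[
    {"fingers": 1,"dx": 0,"dy": 0,"dz": 0.002,"roll": 0},
    {"fingers": 1,"dx": 0,"dy": 0,"dz": 0.003,"roll": 0},
    {"fingers": 1,"dx": 0,"dy": 0,"dz": 0.003,"roll": 0},
  ],
)

```text
time: 12.8
tool_pos: [0.5451, -0.274, 0.0123]
tcp_rot: [3.126, 0.311, 0.0]
wrist_force: [-8.3, 5.0, 23.2]
width: 0.0
grip_force: 11.6
```

Bottomed out at 23 N. Hold for over a second, then lift.

>>> step_arm(
  commands=[
    {"fingers": 1,"dx": 0,"dy": 0,"dz": 0,"roll": 0},
    {"fingers": 1,"dx": 0,"dy": 0,"dz": 0,"roll": 0},
    {"fingers": 1,"dx": 0,"dy": 0,"dz": 0,"roll": 0},
    {"fingers": 1,"dx": 0,"dy": 0,"dz": 0,"roll": 0},
    {"fingers": 1,"dx": 0,"dy": 0,"dz": 0,"roll": 0},
    {"fingers": 1,"dx": 0,"dy": 0,"dz": 0,"roll": 0},
    {"fingers": 1,"dx": 0,"dy": 0,"dz": 0,"roll": 0},
    {"fingers": 1,"dx": 0,"dy": 0,"dz": 0,"roll": 0},
  ],
)

```text
time: 13.8
tool_pos: [0.5451, -0.274, 0.0123]
tcp_rot: [3.126, 0.311, 0.0]
wrist_force: [-7.7, 4.7, 22.4]
width: -0.002
grip_force: 11.5
```

>>> step_arm(
  commands=[
    {"fingers": 1,"dx": 0,"dy": 0,"dz": 0,"roll": 0},
    {"fingers": 1,"dx": 0,"dy": 0,"dz": 0,"roll": 0},
    {"fingers": 1,"dx": 0,"dy": 0,"dz": 0,"roll": 0},
    {"fingers": 1,"dx": 0,"dy": 0,"dz": 0,"roll": 0},
    {"fingers": 1,"dx": 0,"dy": 0,"dz": -0.03,"roll": 0},
    {"fingers": 1,"dx": 0,"dy": 0,"dz": -0.07,"roll": 0},
    {"fingers": 1,"dx": 0,"dy": 0,"dz": -0.095,"roll": 0},
    {"fingers": 1,"dx": 0,"dy": 0,"dz": -0.095,"roll": 0},
  ],
)

```text
time: 14.8
tool_pos: [0.5466, -0.2747, 0.106]
tcp_rot: [3.123, 0.311, 0.007]
wrist_force: [0.2, -0.1, -0.2]
width: -0.002
grip_force: 0.0
```

```bash
python3 -c "
from h import *
b=np.array([.5248,-.1782])
go(b[0],b[1],.045,101.4)"
```

```text
t 14.8 pos [ 0.5466 -0.2747  0.106 ] q6 0.87 toolY -78.6 tool z [ 0.005 -0.002 -1.   ]
dx dy dz [-0.0026 -0.0991  0.0607] roll -0.0
```

>>> step_arm(
  commands=[
    {"fingers": -0.5,"dx": -0.002,"dy": -0.05,"dz": 0,"roll": 0},
    {"fingers": -0.5,"dx": -0.003,"dy": -0.099,"dz": 0,"roll": 0},
    {"fingers": -0.5,"dx": -0.003,"dy": -0.099,"dz": 0,"roll": 0},
    {"fingers": -0.5,"dx": -0.003,"dy": -0.099,"dz": 0.03,"roll": 0},
    {"fingers": -0.5,"dx": -0.003,"dy": -0.099,"dz": 0.058,"roll": 0},
    {"fingers": -0.5,"dx": -0.003,"dy": -0.099,"dz": 0.06,"roll": 0},
  ],
)

```text
time: 15.55
tool_pos: [0.5194, -0.1769, 0.0401]
tcp_rot: [-3.123, -0.31, 0.01]
wrist_force: [-0.8, 1.3, -0.6]
width: 0.748
grip_force: 0.0
```

>>> step_arm(
  commands=[
    {"fingers": 1,"dx": 0,"dy": 0,"dz": 0,"roll": 0},
    {"fingers": 1,"dx": 0,"dy": 0,"dz": 0,"roll": 0},
    {"fingers": 1,"dx": 0,"dy": 0,"dz": 0,"roll": 0},
    {"fingers": 1,"dx": 0,"dy": 0,"dz": 0,"roll": 0},
  ],
)

```text
time: 16.05
tool_pos: [0.5235, -0.1785, 0.0452]
tcp_rot: [3.124, 0.311, 0.004]
wrist_force: [-0.8, -3.6, 3.0]
width: 0.13
grip_force: 29.9
```

```bash
python3 -c "
from h import *
go(C[0],C[1],.045,101.4)"
```

```text
t 16.05 pos [ 0.5235 -0.1785  0.0452] q6 1.0 toolY -78.6 tool z [ 0.003 -0.002 -1.   ]
dx dy dz [0.0018 0.0848 0.0004] roll -0.0
```

>>> step_arm(
  commands=[
    {"fingers": 1,"dx": 0,"dy": 0.01,"dz": 0,"roll": 0},
    {"fingers": 1,"dx": 0,"dy": 0.025,"dz": 0,"roll": 0},
    {"fingers": 1,"dx": 0,"dy": 0.04,"dz": 0,"roll": 0},
    {"fingers": 1,"dx": 0.001,"dy": 0.055,"dz": 0,"roll": 0},
    {"fingers": 1,"dx": 0.001,"dy": 0.07,"dz": 0,"roll": 0},
    {"fingers": 1,"dx": 0.001,"dy": 0.08,"dz": 0,"roll": 0},
    {"fingers": 1,"dx": 0.001,"dy": 0.086,"dz": 0,"roll": 0},
    {"fingers": 1,"dx": 0.001,"dy": 0.0875,"dz": 0,"roll": 0},
  ],
)

```text
time: 17.05
tool_pos: [0.54, -0.2619, 0.0452]
tcp_rot: [-3.123, -0.309, 0.002]
wrist_force: [-4.8, 7.3, 11.0]
width: 0.131
grip_force: 31.0
```

>>> step_arm(
  commands=[
    {"fingers": 1,"dx": 0,"dy": 0.001,"dz": 0,"roll": 0},
    {"fingers": 1,"dx": 0,"dy": 0.001,"dz": 0,"roll": 0},
  ],
)

```text
time: 17.3
tool_pos: [0.54, -0.2618, 0.0452]
tcp_rot: [-3.122, -0.31, 0.002]
wrist_force: [-3.7, 5.6, 11.9]
width: 0.127
grip_force: 31.0
```

>>> step_arm(
  commands=[
    {"fingers": 1,"dx": 0,"dy": 0.001,"dz": -0.001,"roll": 0},
    {"fingers": 1,"dx": 0,"dy": 0.002,"dz": -0.001,"roll": 0},
    {"fingers": 1,"dx": 0,"dy": 0.002,"dz": -0.001,"roll": 0},
  ],
)

```text
time: 17.68
tool_pos: [0.54, -0.2618, 0.0452]
tcp_rot: [-3.119, -0.309, 0.004]
wrist_force: [-3.2, 11.2, 8.8]
width: 0.138
grip_force: 30.7
```

>>> step_arm(
  commands=[
    {"fingers": -0.5,"dx": 0,"dy": -0.003,"dz": 0,"roll": 0},
    {"fingers": -0.5,"dx": 0,"dy": -0.003,"dz": 0,"roll": 0},
    {"fingers": -0.5,"dx": 0,"dy": -0.003,"dz": -0.03,"roll": 0},
    {"fingers": -0.5,"dx": 0,"dy": -0.003,"dz": -0.08,"roll": 0},
    {"fingers": -0.5,"dx": 0,"dy": -0.003,"dz": -0.14,"roll": 0},
    {"fingers": -0.5,"dx": 0,"dy": -0.003,"dz": -0.19,"roll": 0},
    {"fingers": -0.5,"dx": -0.06,"dy": -0.003,"dz": -0.2,"roll": 0},
    {"fingers": -0.5,"dx": -0.12,"dy": -0.003,"dz": -0.2,"roll": 0},
  ],
)

```text
time: 18.68
tool_pos: [0.4229, -0.2878, 0.247]
tcp_rot: [3.123, 0.313, 0.004]
wrist_force: [-0.8, -1.3, -0.1]
width: 0.75
grip_force: 0.0
```

```bash
python3 -c "
from h import *
go(.45,-.5,.23)
a,_=snap('scene');cv2.imwrite('pics/s5.png',cv2.resize(a[90:300,130:390],(780,630-30)))"
```

```text
t 18.675 pos [ 0.4229 -0.2878  0.247 ] q6 0.73 toolY -78.6 tool z [ 0.003 -0.003 -1.   ]
dx dy dz [-0.0155  0.2133  0.0178] roll 0
```

View pics/s5.png

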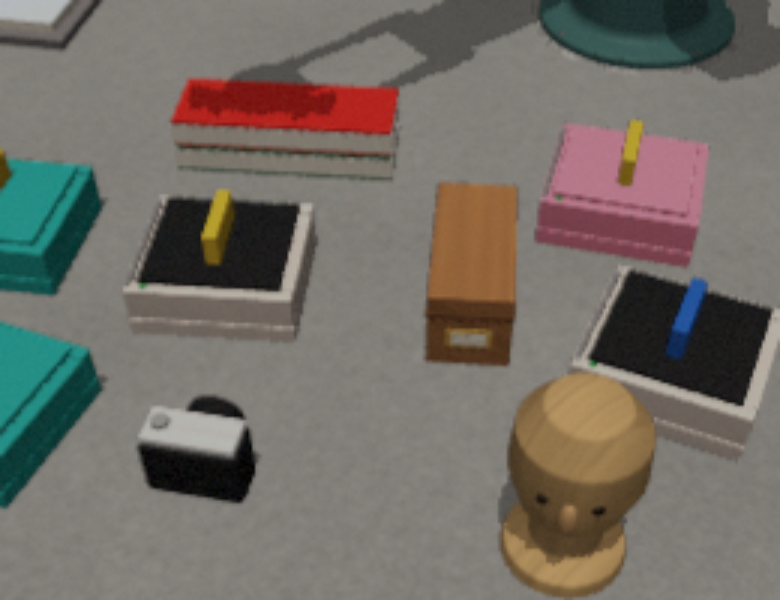

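The cover looks shut (ridge at (218,225)), and everything else is in place. I'll back off and check the ridge against its first reading in the top view.

>>> step_arm(
  commands=[
    {"fingers": -0.5,"dx": 0,"dy": 0.06,"dz": 0,"roll": 0},
    {"fingers": -0.5,"dx": 0,"dy": 0.12,"dz": 0,"roll": 0},
    {"fingers": -0.5,"dx": 0,"dy": 0.18,"dz": 0,"roll": 0},
    {"fingers": -0.5,"dx": 0,"dy": 0.24,"dz": 0,"roll": 0},
    {"fingers": -0.5,"dx": 0,"dy": 0.3,"dz": 0,"roll": 0},
    {"fingers": -0.5,"dx": 0,"dy": 0.3,"dz": 0,"roll": 0},
    {"fingers": -0.5,"dx": 0,"dy": 0.3,"dz": 0,"roll": 0},
    {"fingers": -0.5,"dx": 0,"dy": 0.3,"dz": 0,"roll": 0},
  ],
)

```text
time: 19.73
tool_pos: [0.4821, -0.5796, 0.2455]
tcp_rot: [3.126, 0.312, 0.001]
wrist_force: [0.9, -0.6, -0.7]
width: 0.75
grip_force: 0.0
```

Run:
```python
from h import *
for im in (cv2.imread('pics/t0.png'),snap('top')[0]):
    h=cv2.cvtColor(im,cv2.COLOR_BGR2HSV)
    m=(h[...,1]>140)&(abs(h[...,0].astype(int)-27)<7);m[:165]=0;m[232:]=0;m[:,:284]=0;m[:,344:]=0
    v,u=np.nonzero(m);print(len(u),u.mean(),v.mean(),pts('top',[u.mean(),v.mean()],.08))
```

```text
167 314.3532934131737 195.90419161676647 [[ 0.54147748 -0.2604271   0.08      ]]
168 315.0059523809524 195.95238095238096 [[ 0.54138885 -0.26216016  0.08      ]]
```

```bash
python3 -c "
from workcell import finish_job
print(finish_job())"
```

```text
the job is handed in; nothing more can be done
None
```

I've handed the job in at about 20 s: I moved the index box clear and left it standing, slid the yellow-ridged cover to its open stop, held the red button fully down for over a second, and slid the cover shut again; nothing else was touched.

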